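Draw the long strip out of a half-covered stock bin and hold it up

TASK

Take the longer of the two white strips out of the half-covered metal bin: lift its free end through the opening, draw it out slantwise from under the cover without forcing it against the bin, and hold it up level, about 10 cm clear above the bin. Finish while still holding it there, still and touching nothing but your gripper. Leave the short strip in the bin and everything else where it is.

Things in the scene. Friction and masses are not known exactly. Their poses are not given: they have to be found in the camera images.
- bin: Sheet-metal stock bin fixed to the table. Origin: centre of its underside, on the table. Inside 330 mm long (its x), 200 mm wide (y); walls and floor 4 mm thick, inner floor 4 mm above the table, all four walls 69 mm high. A fixed cover closes the top over the first 100 mm of the inside at the -x end; the other 230 mm are open above. Its +x, the open end, points roughly to the robot's left.
- cover_edge (a point): middle of the cover's free edge, on its underside: 66 mm above the table, at x = -65 mm in the bin. The cover is 3 mm thick (plus a 3 mm hem along this edge) and spans the full width; it is closed from here to the -x end wall
- end_wall_top (a point): middle of the top edge of the bin's open (+x) end wall, 69 mm above the table, on its inner face (x = +165 mm in the bin)
- long_strip: Long white plastic strip, 300 mm long (its x), 20 wide (y), 22 high (z), about 0.16 kg. Origin: centre of its underside. Lies flat along the bin (its +x as the bin's, within 3 degrees), about 35 mm left or right of the middle line: 55 mm free to the wall, 50 mm to the short strip. Lengthways within 9 mm of centred: -x end under the cover, +x end about 15 mm from the open end wall.
- covered_end (a point): centre of the long strip's end face at its -x end (150 mm from its middle, 11 mm above its underside), at the start under the cover
- open_end (a point): centre of the long strip's end face at its +x end, at the start in the open part
- short_strip: A strip of the same section but only 170 mm long, about 0.09 kg, lying flat in the bin parallel to the long one, on the other side of the middle line. Origin: centre of its underside. It stays in the bin.
- end_cap_1: white plastic end cap, 34 x 28 mm flange, 27 mm high, loose on the table beside the bin. Bystander.
- end_cap_2: a second such end cap beside the bin. Bystander.
- end_cap_3: a third such end cap, away from the bin on the left. Bystander.
- screwdriver: loose screwdriver lying on the table along the bin's +y long side. Bystander.
- tape_roll: core of packing tape, 100 mm across, 48 mm high, lying flat on the left. Bystander.
- marker: black marker pen 136 mm long, lying on the right. Bystander.
- oil_bottle: small grey bottle 120 mm high, 52 mm across, standing on the right. Bystander.
- cap_tray: empty grey tray 160 x 110 x 45 mm on the right. Bystander.
Things that resemble listed ones, but are neither listed nor needed, are in the scene too. Leave any green or orange look-alike of the short_strip alone.

How it is judged:
On the way:
1. the long strip stands slantwise in the opening: its free end above the bin's rim, its other end still below the cover (height (world z) of open_end above 0.08 m and height (world z) of covered_end below 0.066 m and contact force between long_strip and the fingers above 0.5 N), for 0.1 s.
At the end, for the whole second after the job is handed in: The gripper holds the long strip at rest (under 30 mm/s), both its ends more than 130 mm above the table (61 mm above the bin's rim), level within 15 degrees, touching neither the bin nor any other thing; the short strip lies in the bin, on its floor (height (world z) of each of covered_end, open_end above 0.13 m and angle between long_strip's own x axis and vertical between 1.31 and 1.83 rad and linear speed of long_strip below 0.03 m/s and angular speed of long_strip below 0.2 rad/s and contact force between long_strip and the fingers above 1 N and contact force between long_strip and bin below 0.1 N and contact force between long_strip and short_strip below 0.1 N and contact force between long_strip and end_cap_1 below 0.1 N and contact force between long_strip and end_cap_2 below 0.1 N and contact force between long_strip and end_cap_3 below 0.1 N and contact force between long_strip and screwdriver below 0.1 N and contact force between long_strip and tape_roll below 0.1 N and contact force between long_strip and marker below 0.1 N and contact force between long_strip and oil_bottle below 0.1 N and contact force between long_strip and cap_tray below 0.1 N and height (world z) of short_strip below 0.02 m and horizontal distance between short_strip and bin below 0.12 m); the arm keeps its last pose, push and grip.
It fails at once if a bystander on the table was moved more than 40 mm (distance of any of end_cap_1, end_cap_2, end_cap_3, screwdriver, tape_roll, marker, oil_bottle, cap_tray from where it was at the start of the episode above 0.04 m).
It fails at once if the long strip, its free end lifted, was forced against the bin with more than 40 N (contact force between long_strip and bin above 40 N and height (world z) of open_end above 0.03 m).
It also fails if it takes over 38 s, if anything falls off the work surface, if the arm or the gripper's body presses on something with over 40 N, if the wrist force passes 120 N, or if a joint passes its speed limit or range.

ROBOT

A 7-joint arm with a two-finger parallel gripper is mounted at the origin on the work surface. World frame = base frame: x ahead of the robot, y to its left, z up, the work surface at z = 0. Lengths are in m, angles in rad, forces in N, time in s.
With the tool pointing down it reaches from about 0.425 to 1.025 m from the base axis. Payload 9.4 kg.
Tool frame: the origin (TCP) lies between the finger pads; the fingertips stand 8 mm ahead of it and the grasp point (between the pads) lies 11 mm behind it (ctrl.tcp_to_tips is the distance from the TCP to the fingertips, in m); z points along the fingers, y is the line along which they close (so a half turn about z gives the same grasp; the last joint's range is limited). The gripper opens to 85 mm and grips with 20 to 120 N. Pads are 22 mm wide; open, the fingers measure 114 mm over their backs; the gripper's body (76 mm by 85 mm) begins 54 mm behind the grasp point. The pads swing forward as they close: fully open they stand 13 mm farther back than shut.
Start: joints at [-1.259, 0.599, -0.003, 1.599, 0.002, 0.943, -0.08], TCP at [0.275, 0.671, 0.239] pointing down, gripper open.
Joint ranges: [-2.57, 2.57], [-0.35, 1.97], [-1.29, 1.29], [0.11, 2.56], [-1.05, 4.19], [0.11, 1.86], [-2.63, 2.63]. Speed limits (rad/s): [2.22, 2.22, 3.01, 3.01, 3.14, 3.14, 3.14].

INTERFACE

Orientations are given as a rotation vector (axis times angle).
In Python, from bench import ctrl, cams, nets gives the robot as it stands. The module is installed in compiled form; this text tells all that it offers.
- The arm moves only by the tool jog_arm, never from a script. Its argument "targets" is a list of rows, each an object of numbers: "dx", "dy", "dz": the shift along the tool's x, y, z each as a share of 0.25 m, from -1 to 1; "roll": the turn about the tool's z as a share of 30 degrees, from -1 to 1; "hand": the opening, from 0 (shut) to 1 (fully open). In form: [{"dx": .., "dy": .., "dz": .., "roll": .., "hand": ..}, ...]. A call has 1 to 10 rows; each row shifts and turns the commanded pose from where the row before left it, along the tool's axes as they then stand; what a row does not reach is not made up. A row lasts 1/10 s, in which the tool goes at most 50 mm and 8.59 degrees, less where a joint would pass 70% of its speed; a pose out of reach is approached as far as the arm can. A call with a number of a shift or a turn outside -1 to 1 is refused whole. A call with a gripper value outside its range is refused whole. The fingers move at their own pace and stop on an object; the grip force is fixed at half the most. Time passes only in rows, so rows that do not move let the fingers close. It gives the time, the measured TCP pose, the force, the opening and the grip force at its end, in the units of the state.
- ctrl.get_state(): the state, without advancing time (a new reading comes with each control period).
- cams.capture(name): name is "scene" or "top" or "wrist"; returns the picture (420x560x3 uint8, blue, green, red); there is no depth.
- cams.camera_model(name): a dict with "fov_y" (degrees; the focal length in pixels is half the picture's height over the tangent of half this angle, whatever the lens; pixels are square), "cx", "cy" (the principal point, pixels), "position" and "orientation" of the camera in the world. Camera axes: x right, y up, looking along -z (the intrinsics and any distortion apply to the point x, -y, -z); pixel columns grow to the right and rows downward; lengths in m; the calibration is good to about 2 mm. A picture is of the moment at which its call begins: read the wrist's pose just before it. camera_model takes no time and is no camera call; for the wrist camera it gives the pose at the moment of the call.
- ctrl.sign_off(): hands the job in; it is judged then, once.
Trained networks look in the newest picture that a camera, given by its name, has taken for a name from the list of things; names that differ only in an ending like _2 or _b are one class to them, and where a whole thing is asked for, a point or a joint stands for the part that bears it (a point fixed in the world has none). Each returns a list of dicts, best first, with "score" (0 to 1); they miss things now and then, are a little off and sometimes report something else, mostly with a low value. They report only what shows in the picture. A call takes as long as a camera call. They do not tell look-alikes from the thing itself.
- nets.recognise(camera, label): "point" ([x, y, z] in m, in world coordinates, good to about 4 mm: the middle of the surface that is visible of it).
- nets.pinpoint(camera, label): "point" ([x, y, z] in m, in world coordinates, good to about 4 mm: a listed point, or the origin of a listed thing).
The state is a dict: "t": time; "qpos": joint angles; "dq": joint speeds; "joint_torque": joint torques, N m; "eef_pos": TCP position; "orientation": TCP orientation; "wrist_force": force on the tool from outside, world axes, zero at the start; "moment": the same for the moment, N m; "opening": opening from 0.0 (shut) to 1.0 (fully open); "grasp_force": force on a finger pad.
Only numpy, scipy, OpenCV 4.12 (cv2) and the standard library are available. Lean on these libraries where they do the work, as an engineer would, in place of code of your own. Each camera call takes 0.05 s, during which the arm holds its last target. There are 200 camera calls.

## Working session

There is one attempt and no reset: what is moved stays moved. The work goes in short steps, Python scripts to look and compute and a tool call to move; the robot and the scene stay as the last step left them, time stands still between calls to the robot, and variables do not carry over. Pictures are saved under pics/ and viewed, at most 10 in all, crops included, and the job is handed in when it is done.

Besides the shell and the picture viewer there is one more tool, called after "Request:" in YAML: its name, and indented under it one key for each argument. jog_arm: Moves the arm, as the interface text tells. Shift numbers are shares of 0.25 m and turn numbers shares of 30 degrees, none past 1 either way. Its arguments: {"type":"object","properties":{"targets":{"type":"array","items":{"type":"object","properties":{"dx":{"type":"number","minimum":-1,"maximum":1},"dy":{"type":"number","minimum":-1,"maximum":1},"dz":{"type":"number","minimum":-1,"maximum":1},"roll":{"type":"number","minimum":-1,"maximum":1},"hand":{"type":"number"}}}}},"required":["targets"]}

```bash
mkdir -p pics
python3 - <<'E'
from bench import ctrl,cams,nets
import cv2
s=ctrl.get_state();print(s['t'],s['eef_pos'],s['orientation'],s['opening'])
for c in['top','scene']:
    cv2.imwrite(f'pics/{c}0.png',cams.capture(c)); print(c,cams.camera_model(c))
for l in['bin','long_strip','short_strip','cover_edge','end_wall_top','covered_end','open_end']:
    for c in['top','scene']:
        print(l,c,[(round(d['score'],2),[round(float(v),3) for v in d['point']]) for d in nets.pinpoint(c,l)])
print(ctrl.get_state()['t'])
E
```

```text
0.0 [0.27466005 0.67046353 0.23840681] [-6.06799781e-01 -3.08224082e+00  2.44320722e-03] 1.0011220267588674
top {'fov_y': 45.92263827560128, 'cx': 278.474345768536, 'cy': 215.56365686222307, 'position': array([ 0.39778384, -0.03187459,  1.32077453]), 'orientation': array([ 0.0711452 , -0.05913874, -1.56897247])}
scene {'fov_y': 54.473501206394076, 'cx': 279.3524021205215, 'cy': 204.29667009724608, 'position': array([ 1.1339897 , -0.3919928 ,  0.73052406]), 'orientation': array([0.73943842, 0.44611499, 0.99759748])}
bin top [(0.93, [0.552, 0.027, 0.001]), (0.5, [0.619, 0.167, 0.015]), (0.17, [0.675, -0.107, -0.004])]
bin scene [(0.82, [0.554, 0.023, -0.001])]
long_strip top [(0.67, [0.589, 0.017, 0.003]), (0.48, [0.552, 0.028, 0.002])]
long_strip scene [(0.82, [0.586, 0.019, 0.005])]
short_strip top [(0.96, [0.518, 0.029, 0.004]), (0.86, [0.283, 0.192, 0.001]), (0.63, [0.344, -0.259, -0.0]), (0.45, [0.594, 0.184, 0.073])]
short_strip scene [(0.95, [0.343, -0.265, 0.003]), (0.85, [0.283, 0.188, -0.001]), (0.73, [0.516, 0.03, 0.005])]
cover_edge top [(0.8, [0.536, -0.039, 0.061])]
cover_edge scene [(0.58, [0.535, -0.042, 0.067])]
end_wall_top top [(0.58, [0.591, 0.185, 0.069])]
end_wall_top scene [(0.74, [0.593, 0.187, 0.07]), (0.73, [0.38, 0.022, 0.001]), (0.65, [0.631, -0.375, 0.001]), (0.2, [0.536, -0.038, 0.065])]
covered_end top [(0.41, [0.536, -0.039, 0.06])]
covered_end scene [(0.66, [0.555, 0.025, -0.001])]
open_end top [(0.59, [0.621, 0.171, 0.019])]
open_end scene [(0.88, [0.622, 0.157, 0.01]), (0.31, [0.476, 0.355, -0.002])]
0.8
```

View pics/top0.png

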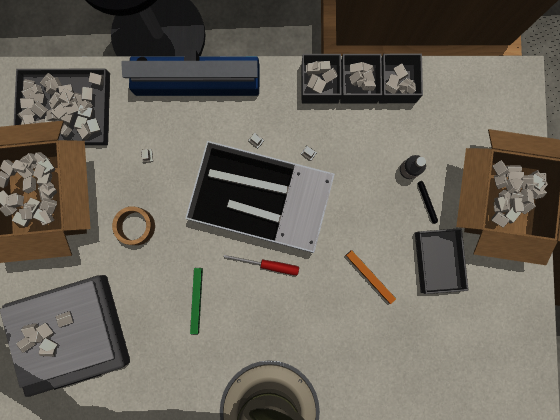

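Run:
```python
import cv2
a=cv2.imread('pics/top0.png')[110:290,150:390]
cv2.imwrite('pics/crop0.png',cv2.resize(a,None,fx=3.3,fy=3.3,interpolation=cv2.INTER_CUBIC))
```

```text
(no output)
```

View pics/scene0.png

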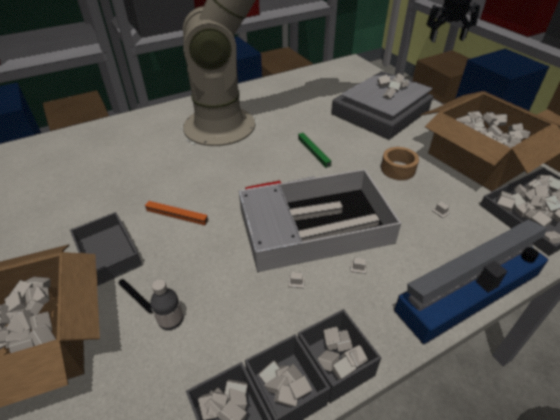

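Top view: the two white strips are in the bin at (208,174)–(287,190), which runs under the cover, and (228,205)–(280,219). The green (196,300) and orange (370,277) bars lie outside the bin and are look-alikes. The far strip reaches closer to the open end and is under the cover, so it fits the long one. I'll confirm that in the crop.

View pics/crop0.png

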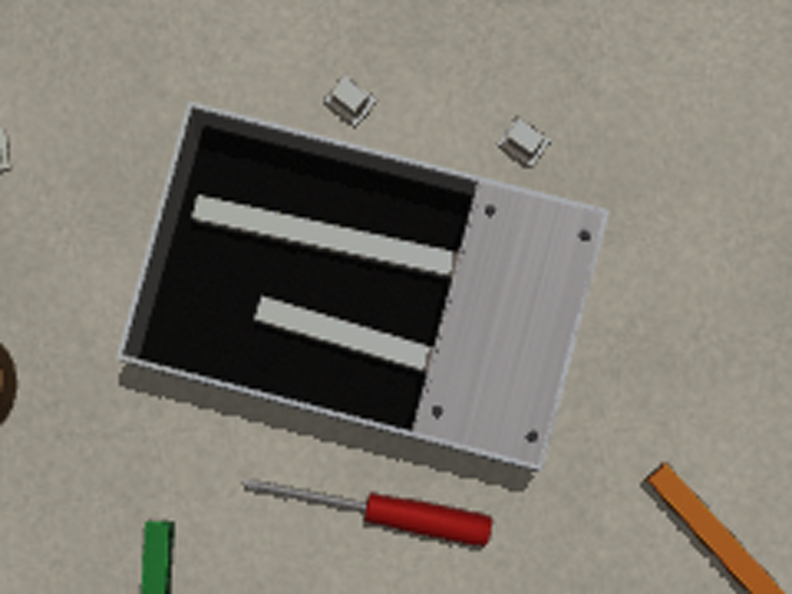

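```bash
cat > h.py <<'E'
import numpy as np,cv2
from scipy.spatial.transform import Rotation as R
from bench import ctrl,cams,nets
def ray(m,px,z,H=420):
    f=H/2/np.tan(np.radians(m['fov_y']/2)); px=np.atleast_2d(px)
    d=np.c_[(px[:,0]-m['cx'])/f,-(px[:,1]-m['cy'])/f,-np.ones(len(px))]
    d=R.from_rotvec(m['orientation']).apply(d); p=m['position']
    return p+d*((z-p[2])/d[:,2])[:,None]
def proj(m,P,H=420):
    f=H/2/np.tan(np.radians(m['fov_y']/2))
    c=R.from_rotvec(m['orientation']).inv().apply(np.atleast_2d(P)-m['position'])
    return np.c_[m['cx']+f*c[:,0]/-c[:,2],m['cy']-f*c[:,1]/-c[:,2]]
E
python3 - <<'E'
from h import *
m=cams.camera_model('top');im=cv2.imread('pics/top0.png')
g=im.min(2);mask=(g>150).astype('uint8');mask[:, :195]=0;mask[:150]=0;mask[225:]=0;mask[:,292:]=0
n,l,st,ce=cv2.connectedComponentsWithStats(mask)
for i in range(1,n):
    if st[i,4]<60: continue
    ys,xs=np.where(l==i);P=ray(m,np.c_[xs,ys],.026);c=P.mean(0);u=np.linalg.svd(P-c)[2][0] if len(P)<5000 else 0
    u=u*np.sign(u[1]);t=(P-c)@u
    print(st[i],c.round(4),'ang',np.degrees(np.arctan2(u[1],u[0])).round(1),'ends',(c+t.min()*u).round(3),(c+t.max()*u).round(3))
B=np.array([.553,.025]);
for a,b in [('cover',([.536,-.040])),('end',[.592,.186])]: print(a,ray(m,proj(m,[*b,.068]),.068).round(3))
E
```

```text
[241 150  51  14  62] [0.6632 0.01   0.026 ] ang 75.3 ends [ 0.646 -0.055  0.026] [0.681 0.077 0.026]
[209 169  78  24 534] [0.5975 0.0596 0.026 ] ang 77.4 ends [ 0.575 -0.043  0.026] [0.621 0.162 0.026]
[228 200  52  22 360] [0.519  0.0442 0.026 ] ang 73.1 ends [ 0.499 -0.022  0.026] [0.539 0.111 0.026]
cover [[ 0.536 -0.04   0.068]]
end [[0.592 0.186 0.068]]
```

The crop confirms it. The far strip is visible for about 205 mm at (195,208)–(453,262) and reaches the open end, so it is the long one. The near strip at (258,308)–(428,357) is the short one. I'll move above the grasp point, 40 mm from the free end.

Request:
jog_arm:
  targets:
    - {"dx": -0.13,"dy": -0.0945,"hand": 0.65}
    - {"dx": -0.13,"dy": -0.0945,"hand": 0.65}
    - {"dx": -0.13,"dy": -0.0945,"hand": 0.65}
    - {"dx": -0.13,"dy": -0.0945,"hand": 0.65}
    - {"dx": -0.13,"dy": -0.0945,"hand": 0.65}
    - {"dx": -0.13,"dy": -0.0945,"hand": 0.65}
    - {"dx": -0.13,"dy": -0.0945,"hand": 0.65}
    - {"dx": -0.13,"dy": -0.0945,"hand": 0.65}
    - {"dx": -0.13,"dy": -0.0945,"hand": 0.65}
    - {"dx": -0.13,"dy": -0.0945,"hand": 0.65}

```text
$.targets[0]: bad value
```

Request:
jog_arm:
  targets:
    - {"dx": -0.13,"dy": -0.0945,"hand": 0.65}
    - {"dx": -0.13,"dy": -0.0945,"hand": 0.65}
    - {"dx": -0.13,"dy": -0.0945,"hand": 0.65}
    - {"dx": -0.13,"dy": -0.0945,"hand": 0.65}
    - {"dx": -0.13,"dy": -0.0945,"hand": 0.65}
    - {"dx": -0.13,"dy": -0.0945,"hand": 0.65}

```text
$.targets[0]: bad value
```

Request:
jog_arm:
  targets:
    - {"roll": 0.268,"hand": 0.65}
    - {"roll": 0.268,"hand": 0.65}
    - {"roll": 0.268,"hand": 0.65}
    - {"roll": 0.268,"hand": 0.65}
    - {"roll": 0.268,"hand": 0.65}
    - {"roll": 0.268,"hand": 0.65}
    - {"roll": 0.268,"hand": 0.65}
    - {"roll": 0.268,"hand": 0.65}
    - {"roll": 0.268,"hand": 0.65}
    - {"roll": 0.268,"hand": 0.65}

```text
$.targets[0]: bad value
```

Run:
```python
from h import *
m=cams.camera_model('wrist');im=cams.capture('wrist');cv2.imwrite('pics/w1.png',im)
s=ctrl.get_state();Rm=R.from_rotvec(s['orientation']).as_matrix()
print(s['t'],s['eef_pos'],s['opening'],s['wrist_force'],'\n',Rm.round(3))
for l in['open_end','long_strip','end_wall_top','cover_edge']:print(l,[(round(d['score'],2),np.round(d['point'],3)) for d in nets.pinpoint('wrist',l)])
print(proj(m,[[.621,.163,.026],[.612,.124,.026]]).round(0))
```

```text
0.85 [0.27485912 0.67089147 0.23931612] 1.0018460359458174 [-0.08220214  0.45163182  0.46521635] 
 [[-0.925  0.379  0.   ]
 [ 0.379  0.925  0.   ]
 [-0.     0.    -1.   ]]
open_end []
long_strip []
end_wall_top []
cover_edge []
[[ 48. 515.]
 [ 22. 518.]]
```

View pics/w1.png

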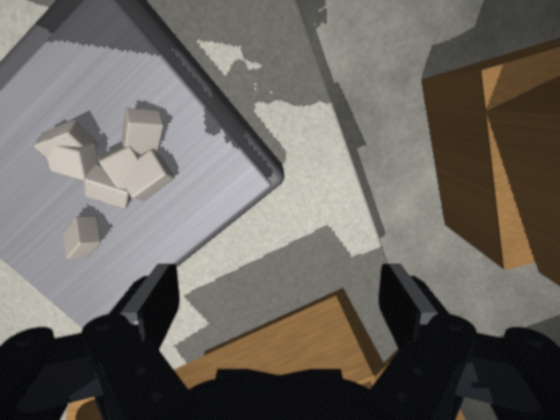

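The arm did not move, and the wrist view still shows the scrap tray at the start pose. Rows apparently need every field.

Request:
jog_arm:
  targets:
    - {"dx": -0.13,"dy": -0.0945,"dz": 0,"roll": 0,"hand": 0.65}
    - {"dx": -0.13,"dy": -0.0945,"dz": 0,"roll": 0,"hand": 0.65}
    - {"dx": -0.13,"dy": -0.0945,"dz": 0,"roll": 0,"hand": 0.65}
    - {"dx": -0.13,"dy": -0.0945,"dz": 0,"roll": 0,"hand": 0.65}
    - {"dx": -0.13,"dy": -0.0945,"dz": 0,"roll": 0,"hand": 0.65}
    - {"dx": -0.13,"dy": -0.0945,"dz": 0,"roll": 0,"hand": 0.65}
    - {"dx": -0.13,"dy": -0.0945,"dz": 0,"roll": 0,"hand": 0.65}
    - {"dx": -0.13,"dy": -0.0945,"dz": 0,"roll": 0,"hand": 0.65}

```text
t: 1.85
eef_pos: [0.4445, 0.3961, 0.2395]
orientation: [0.607, 3.082, 0.001]
wrist_force: [0.0, 0.6, -0.5]
opening: 0.648
grasp_force: 0.0
```

Request:
jog_arm:
  targets:
    - {"dx": -0.13,"dy": -0.0945,"dz": 0,"roll": 0,"hand": 0.65}
    - {"dx": -0.13,"dy": -0.0945,"dz": 0,"roll": 0,"hand": 0.65}
    - {"dx": -0.13,"dy": -0.0945,"dz": 0,"roll": 0,"hand": 0.65}
    - {"dx": -0.13,"dy": -0.0945,"dz": 0,"roll": 0,"hand": 0.65}
    - {"dx": -0.13,"dy": -0.0945,"dz": 0,"roll": 0,"hand": 0.65}
    - {"dx": -0.13,"dy": -0.0945,"dz": 0,"roll": 0,"hand": 0.65}
    - {"dx": -0.13,"dy": -0.0945,"dz": 0,"roll": 0,"hand": 0.65}
    - {"dx": -0.13,"dy": -0.0945,"dz": 0,"roll": 0,"hand": 0.65}

```text
t: 2.65
eef_pos: [0.6135, 0.1225, 0.2395]
orientation: [0.607, 3.082, 0.0]
wrist_force: [0.1, 1.2, -0.2]
opening: 0.648
grasp_force: 0.0
```

Request:
jog_arm:
  targets:
    - {"dx": 0,"dy": 0,"dz": 0,"roll": 0.268,"hand": 0.65}
    - {"dx": 0,"dy": 0,"dz": 0,"roll": 0.268,"hand": 0.65}
    - {"dx": 0,"dy": 0,"dz": 0,"roll": 0.268,"hand": 0.65}
    - {"dx": 0,"dy": 0,"dz": 0,"roll": 0.268,"hand": 0.65}
    - {"dx": 0,"dy": 0,"dz": 0,"roll": 0.268,"hand": 0.65}
    - {"dx": 0,"dy": 0,"dz": 0,"roll": 0.268,"hand": 0.65}
    - {"dx": 0,"dy": 0,"dz": 0,"roll": 0.268,"hand": 0.65}
    - {"dx": 0,"dy": 0,"dz": 0,"roll": 0.268,"hand": 0.65}
    - {"dx": 0,"dy": 0,"dz": 0,"roll": 0.268,"hand": 0.65}
    - {"dx": 0,"dy": 0,"dz": 0,"roll": 0.268,"hand": 0.65}

```text
t: 3.65
eef_pos: [0.6128, 0.1241, 0.2394]
orientation: [2.459, 1.956, 0.001]
wrist_force: [0.3, -0.6, 0.5]
opening: 0.648
grasp_force: 0.0
```

Run:
```python
from h import *
m=cams.camera_model('wrist');im=cams.capture('wrist');cv2.imwrite('pics/w2.png',im)
s=ctrl.get_state();Rm=R.from_rotvec(s['orientation']).as_matrix()
print(s['t'],s['eef_pos'],s['opening'],s['wrist_force'],'\n',Rm.round(3))
for l in['open_end','long_strip','end_wall_top','cover_edge']:print(l,[(round(d['score'],2),np.round(d['point'],3)) for d in nets.pinpoint('wrist',l)])
print(proj(m,[[.621,.163,.026],[.612,.124,.026]]).round(0))
g=im.min(2)
mask=(g>140).astype('uint8');n,l,st,ce=cv2.connectedComponentsWithStats(mask)
for i in range(1,n):
    if st[i,4]<800: continue
    ys,xs=np.where(l==i);P=ray(m,np.c_[xs,ys],.026)[::max(1,len(xs)//1500)];c=P.mean(0);u=np.linalg.svd(P-c)[2][0]
    u=u*np.sign(u[1]);t=(P-c)@u
    print(st[i],c.round(4),'ang',np.degrees(np.arctan2(u[1],u[0])).round(1),'ends',(c+t.min()*u).round(3),(c+t.max()*u).round(3))
```

```text
3.7 [0.61275315 0.12433279 0.23929866] 0.6547404650789376 [0.33557528 0.10577699 0.22872697] 
 [[ 0.232  0.973  0.   ]
 [ 0.973 -0.232  0.   ]
 [ 0.     0.    -1.   ]]
open_end [(0.63, array([0.622, 0.162, 0.017]))]
long_strip [(0.66, array([0.584, 0.013, 0.004])), (0.44, array([0.713, 0.039, 0.001]))]
end_wall_top [(0.96, array([0.593, 0.181, 0.072]))]
cover_edge [(0.64, array([ 0.537, -0.04 ,  0.07 ]))]
[[277. 136.]
 [277. 176.]]
[    0     0   560   384 96735] [0.6031 0.146  0.026 ] ang 172.5 ends [0.913 0.105 0.026] [0.249 0.193 0.026]
[ 268  137   21  207 3903] [0.5971 0.0562 0.026 ] ang 76.8 ends [ 0.566 -0.078  0.026] [0.622 0.162 0.026]
[ 203  201   22  135 1575] [0.5249 0.0555 0.026 ] ang 75.1 ends [ 0.497 -0.05   0.026] [0.54  0.113 0.026]
[ 202  298  154   81 3931] [ 0.5733 -0.0966  0.026 ] ang 175.0 ends [ 0.656 -0.104  0.026] [ 0.472 -0.088  0.026]
[ 516  331   44   51 1417] [ 0.8785 -0.1631  0.026 ] ang 116.0 ends [ 0.902 -0.212  0.026] [ 0.862 -0.129  0.026]
[ 103  375   51   45 1459] [ 0.365  -0.1241  0.026 ] ang 43.1 ends [ 0.329 -0.157  0.026] [ 0.4   -0.091  0.026]
[ 404  375   51   45 1469] [ 0.729  -0.2082  0.026 ] ang 111.1 ends [ 0.747 -0.254  0.026] [ 0.711 -0.163  0.026]
```

View pics/w2.png

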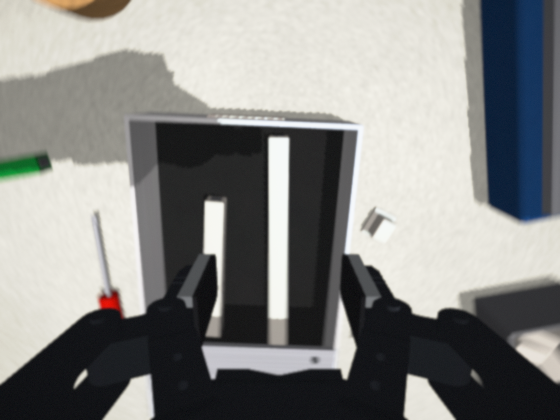

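Wrist view: the long strip is centred between the fingers, at column 278 with its free end at row 137. I'm descending.

Request:
jog_arm:
  targets:
    - {"dx": 0,"dy": 0,"dz": 0.16,"roll": 0,"hand": 0.65}
    - {"dx": 0,"dy": 0,"dz": 0.16,"roll": 0,"hand": 0.65}
    - {"dx": 0,"dy": 0,"dz": 0.16,"roll": 0,"hand": 0.65}
    - {"dx": 0,"dy": 0,"dz": 0.16,"roll": 0,"hand": 0.65}
    - {"dx": 0,"dy": 0,"dz": 0.13,"roll": 0,"hand": 0.65}
    - {"dx": 0,"dy": 0,"dz": 0.08,"roll": 0,"hand": 0.65}
    - {"dx": 0,"dy": 0,"dz": 0.042,"roll": 0,"hand": 0.65}
    - {"dx": 0,"dy": 0,"dz": 0,"roll": 0,"hand": 0.65}

```text
t: 4.7
eef_pos: [0.6123, 0.1237, 0.0152]
orientation: [-2.451, -1.963, 0.002]
wrist_force: [0.5, -0.1, 0.3]
opening: 0.646
grasp_force: 0.0
```

Request:
jog_arm:
  targets:
    - {"dx": 0,"dy": 0,"dz": 0,"roll": 0,"hand": 0}
    - {"dx": 0,"dy": 0,"dz": 0,"roll": 0,"hand": 0}
    - {"dx": 0,"dy": 0,"dz": 0,"roll": 0,"hand": 0}
    - {"dx": 0,"dy": 0,"dz": 0,"roll": 0,"hand": 0}
    - {"dx": 0,"dy": 0,"dz": 0,"roll": 0,"hand": 0}
    - {"dx": 0,"dy": 0,"dz": 0,"roll": 0,"hand": 0}

```text
t: 5.3
eef_pos: [0.6135, 0.1242, 0.0179]
orientation: [2.452, 1.962, 0.003]
wrist_force: [-0.8, -0.5, 7.1]
opening: 0.218
grasp_force: 59.4
```

Request:
jog_arm:
  targets:
    - {"dx": 0,"dy": 0,"dz": -0.04,"roll": 0,"hand": 0}
    - {"dx": 0,"dy": 0,"dz": -0.04,"roll": 0,"hand": 0}
    - {"dx": 0,"dy": 0,"dz": -0.04,"roll": 0,"hand": 0}
    - {"dx": 0,"dy": 0,"dz": 0,"roll": 0,"hand": 0}

```text
t: 5.7
eef_pos: [0.6137, 0.1242, 0.0483]
orientation: [2.452, 1.962, 0.004]
wrist_force: [-0.7, 0.2, -1.0]
opening: 0.215
grasp_force: 58.7
```

Run:
```python
from h import *
im=cams.capture('scene');cv2.imwrite('pics/s3.png',cv2.resize(im[130:290,200:430],None,fx=3.4,fy=3.4,interpolation=cv2.INTER_CUBIC))
s=ctrl.get_state();print(s['t'],s['eef_pos'],s['wrist_force'],s['moment'])
for l in['open_end','covered_end']:print(l,[(round(d['score'],2),np.round(d['point'],3)) for d in nets.pinpoint('scene',l)])
```

```text
5.75 [0.61328022 0.12423989 0.0474461 ] [ 0.69122479  0.07591306 -0.51279488] [ 0.09491932 -0.02581854  0.03809412]
open_end [(0.72, array([0.622, 0.16 , 0.044]))]
covered_end [(0.34, array([0.513, 0.027, 0.007]))]
```

View pics/s3.png

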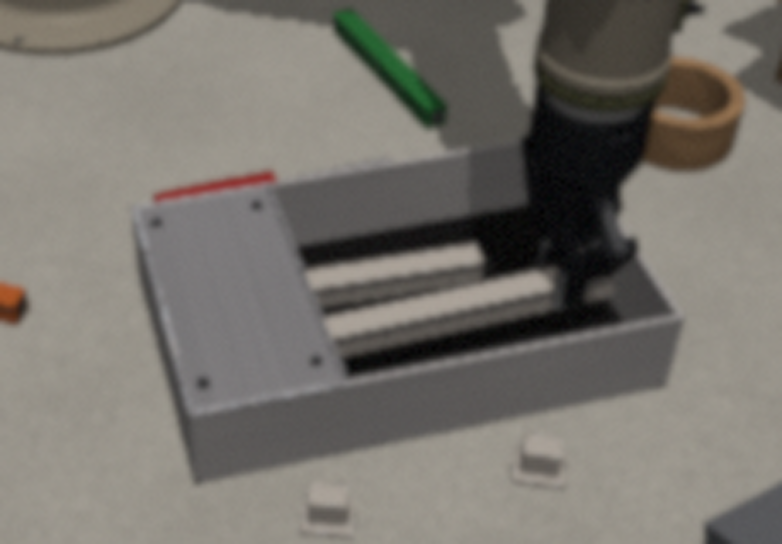

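The view shows the long strip held near its free end and tilting slightly, with wrist load below its full weight, so it pivots in the pads. I'll continue the lift.

Request:
jog_arm:
  targets:
    - {"dx": 0,"dy": 0,"dz": -0.04,"roll": 0,"hand": 0}
    - {"dx": 0,"dy": 0,"dz": -0.04,"roll": 0,"hand": 0}
    - {"dx": 0,"dy": 0,"dz": -0.04,"roll": 0,"hand": 0}
    - {"dx": 0,"dy": 0,"dz": -0.04,"roll": 0,"hand": 0}
    - {"dx": 0,"dy": 0,"dz": -0.04,"roll": 0,"hand": 0}
    - {"dx": 0,"dy": 0,"dz": -0.02,"roll": 0,"hand": 0}
    - {"dx": 0,"dy": 0,"dz": 0,"roll": 0,"hand": 0}

```text
t: 6.55
eef_pos: [0.6131, 0.1243, 0.1023]
orientation: [2.453, 1.962, 0.002]
wrist_force: [-0.8, 1.2, -2.9]
opening: 0.215
grasp_force: 58.8
```

Run:
```python
from h import *
im=cams.capture('scene');cv2.imwrite('pics/s4.png',cv2.resize(im[100:290,200:430],None,fx=3,fy=3,interpolation=cv2.INTER_CUBIC))
s=ctrl.get_state();print(s['t'],s['eef_pos'],s['wrist_force'],s['moment'])
for l in['open_end','covered_end']:print(l,[(round(d['score'],2),np.round(d['point'],3)) for d in nets.pinpoint('scene',l)])
```

```text
6.6 [0.61294607 0.12445441 0.10175572] [-0.59415865  0.87230711 -1.77330197] [ 0.49801154 -0.11043753 -0.00314974]
open_end [(0.61, array([0.623, 0.162, 0.106]))]
covered_end []
```

View pics/s4.png

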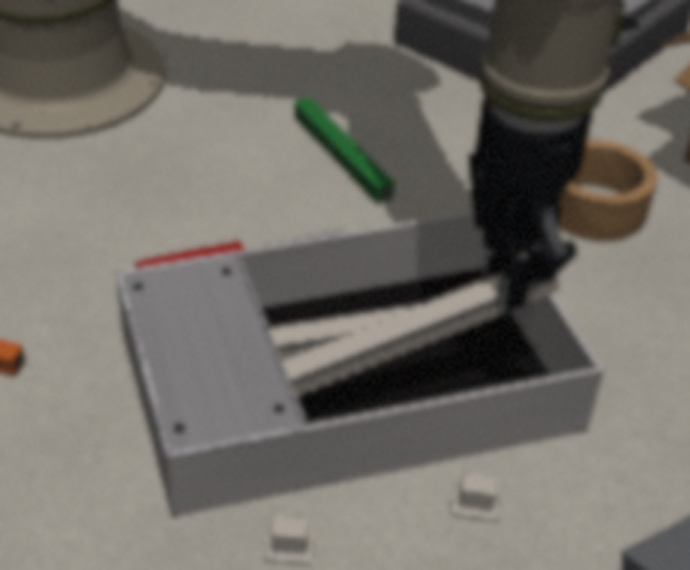

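The strip stands slantwise at about 14°, resting lightly against the cover edge, with its free end above the rim and the other end under the cover. Next I'll draw it out along its own line.

Request:
jog_arm:
  targets:
    - {"dx": 0.02,"dy": 0,"dz": 0.012,"roll": 0,"hand": 0}
    - {"dx": 0.075,"dy": 0,"dz": -0.016,"roll": 0,"hand": 0}
    - {"dx": 0.075,"dy": 0,"dz": -0.018,"roll": 0,"hand": 0}
    - {"dx": 0.075,"dy": 0,"dz": -0.018,"roll": 0,"hand": 0}
    - {"dx": 0.075,"dy": 0,"dz": -0.018,"roll": 0,"hand": 0}
    - {"dx": 0,"dy": 0,"dz": 0,"roll": 0,"hand": 0}

```text
t: 7.3
eef_pos: [0.6309, 0.2069, 0.1163]
orientation: [-2.448, -1.968, -0.004]
wrist_force: [0.4, 0.8, -0.7]
opening: 0.217
grasp_force: 58.9
```

Request:
jog_arm:
  targets:
    - {"dx": 0.07,"dy": 0,"dz": -0.016,"roll": 0,"hand": 0}
    - {"dx": 0.07,"dy": 0,"dz": -0.016,"roll": 0,"hand": 0}
    - {"dx": 0,"dy": 0,"dz": 0,"roll": 0,"hand": 0}

```text
t: 7.6
eef_pos: [0.6386, 0.2405, 0.1243]
orientation: [-2.449, -1.967, -0.004]
wrist_force: [-1.5, 0.7, -2.0]
opening: 0.216
grasp_force: 58.9
```

Run:
```python
from h import *
im=cams.capture('scene');cv2.imwrite('pics/s5.png',cv2.resize(im[100:290,200:430],None,fx=3,fy=3,interpolation=cv2.INTER_CUBIC))
s=ctrl.get_state();print(s['t'],s['eef_pos'],s['wrist_force'],s['moment'])
for l in['open_end','covered_end']:print(l,[(round(d['score'],2),np.round(d['point'],3)) for d in nets.pinpoint('scene',l)])
```

```text
7.65 [0.638178   0.23849793 0.1239814 ] [-1.16143482  0.490632   -2.04886651] [ 0.04802809 -0.02702603 -0.03924293]
open_end []
covered_end [(0.8, array([ 0.582, -0.002,  0.059])), (0.37, array([ 0.536, -0.039,  0.065]))]
```

View pics/s5.png

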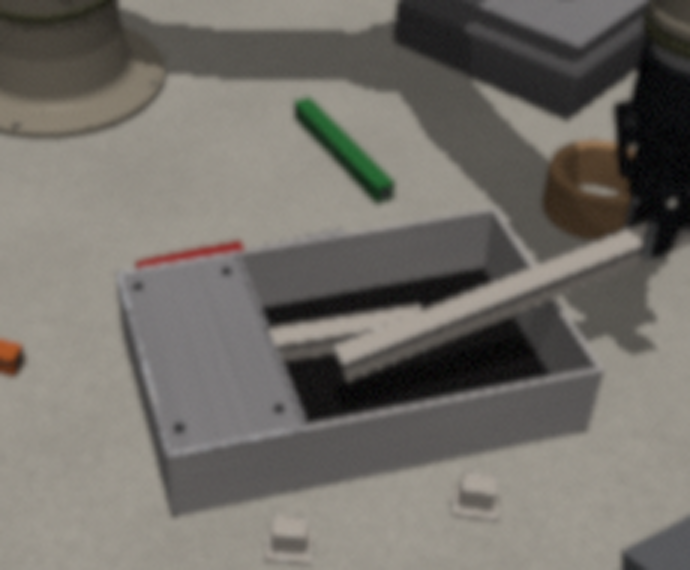

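The strip's lower end is now clear of the cover's free edge, at (345,365) in the crop and about 45 mm out. Its tilt is about 14°. I'll raise it, move back over the bin, and press the low end gently onto the cover to turn it level in the pads.

Request:
jog_arm:
  targets:
    - {"dx": 0,"dy": 0,"dz": -0.09,"roll": 0,"hand": 0}
    - {"dx": 0,"dy": 0,"dz": -0.09,"roll": 0,"hand": 0}
    - {"dx": 0,"dy": 0,"dz": -0.08,"roll": 0,"hand": 0}
    - {"dx": -0.1,"dy": 0,"dz": 0,"roll": 0,"hand": 0}
    - {"dx": -0.12,"dy": 0,"dz": 0,"roll": 0,"hand": 0}
    - {"dx": -0.12,"dy": 0,"dz": 0,"roll": 0,"hand": 0}
    - {"dx": -0.08,"dy": 0,"dz": 0,"roll": 0,"hand": 0}
    - {"dx": 0,"dy": 0,"dz": 0,"roll": 0,"hand": 0}

```text
t: 8.55
eef_pos: [0.6144, 0.1293, 0.1892]
orientation: [2.458, 1.955, -0.002]
wrist_force: [0.3, -0.1, -1.3]
opening: 0.218
grasp_force: 59.0
```

Run:
```python
from h import *
cams.capture('scene');cams.capture('top')
s=ctrl.get_state();print(s['t'],s['eef_pos'],s['wrist_force'],s['moment'])
for c in['scene','top']:
  for l in['open_end','covered_end']:print(l,[(round(d['score'],2),np.round(d['point'],3)) for d in nets.pinpoint(c,l)])
```

```text
8.65 [0.6150996  0.13344756 0.18892064] [ 0.05133662  0.1269253  -1.11077085] [ 0.20546545 -0.04572839 -0.02090646]
open_end [(0.76, array([0.627, 0.166, 0.191])), (0.37, array([0.588, 0.027, 0.151]))]
covered_end [(0.97, array([ 0.557, -0.115,  0.125])), (0.74, array([0.587, 0.026, 0.147]))]
open_end [(0.18, array([ 0.674, -0.106, -0.003]))]
covered_end [(0.92, array([ 0.558, -0.113,  0.128]))]
```

Request:
jog_arm:
  targets:
    - {"dx": 0,"dy": 0,"dz": 0.08,"roll": 0,"hand": 0}
    - {"dx": 0,"dy": 0,"dz": 0.07,"roll": 0,"hand": 0}
    - {"dx": 0,"dy": 0,"dz": 0.04,"roll": 0,"hand": 0}
    - {"dx": 0,"dy": 0,"dz": 0.04,"roll": 0,"hand": 0}
    - {"dx": 0,"dy": 0,"dz": 0.04,"roll": 0,"hand": 0}
    - {"dx": 0,"dy": 0,"dz": 0,"roll": 0,"hand": 0}

```text
t: 9.45
eef_pos: [0.6149, 0.134, 0.1204]
orientation: [-2.452, -1.964, 0.001]
wrist_force: [0.3, 0.4, 1.2]
opening: 0.212
grasp_force: 59.3
```

Request:
jog_arm:
  targets:
    - {"dx": 0,"dy": 0,"dz": 0.04,"roll": 0,"hand": 0}
    - {"dx": 0,"dy": 0,"dz": 0.04,"roll": 0,"hand": 0}
    - {"dx": 0,"dy": 0,"dz": 0.032,"roll": 0,"hand": 0}
    - {"dx": 0,"dy": 0,"dz": 0,"roll": 0,"hand": 0}

```text
t: 9.85
eef_pos: [0.6143, 0.1336, 0.092]
orientation: [-2.452, -1.962, 0.003]
wrist_force: [0.6, 1.2, 1.6]
opening: 0.214
grasp_force: 59.3
```

Request:
jog_arm:
  targets:
    - {"dx": 0,"dy": 0,"dz": -0.05,"roll": 0,"hand": 0}
    - {"dx": 0,"dy": 0,"dz": -0.08,"roll": 0,"hand": 0}
    - {"dx": 0,"dy": 0,"dz": -0.1,"roll": 0,"hand": 0}
    - {"dx": 0,"dy": 0,"dz": -0.1,"roll": 0,"hand": 0}
    - {"dx": 0,"dy": 0,"dz": -0.06,"roll": 0,"hand": 0}
    - {"dx": 0,"dy": 0,"dz": -0.02,"roll": 0,"hand": 0}
    - {"dx": 0,"dy": 0,"dz": 0,"roll": 0,"hand": 0}
    - {"dx": 0,"dy": 0,"dz": 0,"roll": 0,"hand": 0}
    - {"dx": 0,"dy": 0,"dz": 0,"roll": 0,"hand": 0}
    - {"dx": 0,"dy": 0,"dz": 0,"roll": 0,"hand": 0}

```text
t: 10.85
eef_pos: [0.6146, 0.1336, 0.1949]
orientation: [-2.453, -1.962, 0.002]
wrist_force: [0.0, 1.0, -1.2]
opening: 0.217
grasp_force: 59.0
```

Run:
```python
from h import *
for k in range(2):
  im=cams.capture('scene');s=ctrl.get_state();print(s['t'],s['eef_pos'],s['wrist_force'])
  for l in['open_end','covered_end','short_strip']:print(l,[(round(d['score'],2),np.round(d['point'],3)) for d in nets.pinpoint('scene',l)])
cv2.imwrite('pics/s6.png',im)
```

```text
10.9 [0.61466298 0.13362261 0.19499616] [ 0.8742749  -0.74898618 -1.60218164]
open_end [(0.64, array([0.622, 0.17 , 0.19 ]))]
covered_end [(0.72, array([ 0.557, -0.122,  0.175])), (0.43, array([ 0.677, -0.103,  0.   ]))]
short_strip [(0.86, array([0.513, 0.032, 0.006])), (0.62, array([ 0.344, -0.262,  0.   ])), (0.6, array([ 0.286,  0.19 , -0.   ]))]
11.1 [0.61490919 0.13366367 0.195558  ] [-0.00474674 -0.78893337 -0.2147965 ]
open_end [(0.69, array([0.621, 0.171, 0.189])), (0.59, array([0.596, 0.186, 0.07 ]))]
covered_end [(0.66, array([ 0.555, -0.12 ,  0.176]))]
short_strip [(0.88, array([ 0.342, -0.263,  0.002])), (0.76, array([0.513, 0.029, 0.003])), (0.76, array([ 0.291,  0.188, -0.004]))]
```

View pics/s6.png

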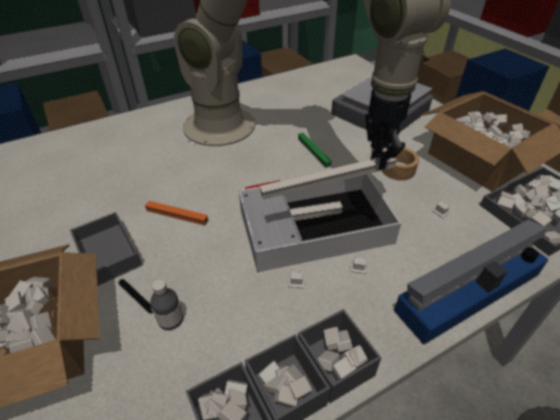

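The strip is held about 3° off level from (265,188) to (380,165), well above the bin. The short strip is still in the bin at (318,210), and the bystanders look undisturbed.

```bash
python3 -c "
from bench import ctrl
print(ctrl.sign_off())"
```

```text
the job is handed in; nothing more can be done
None
```

I handed the job in at about 11 s with the long strip held still, about 3° off level and roughly 10 cm above the bin, the short strip still inside; the hand-in gave no verdict.

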